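# Push a cracked dish under the flap of the scrap box

## Robot

A 6-joint arm with a two-finger parallel gripper is mounted at the origin on the work surface. World frame = base frame: x ahead of the robot, y to its left, z up, the work surface at z = 0. Lengths are in m, angles in degrees, forces in N, time in s.
With the tool pointing down it reaches from about 0.2 to 0.875 m from the base axis. Payload 3.4 kg.
Tool frame: the origin (TCP) lies at the very end of the fingers, on their centre line; the grasp point (between the pads) lies bot.grip_point_offset behind it (bot.grip_point_offset is the distance from the TCP to the grasp point, in m); z points along the fingers, y is the line along which they close (so a half turn about z gives the same grasp; the last joint's range is limited). The gripper opens to 94 mm and grips with 3 to 60 N. Pads are 16 mm wide; open, the fingers measure 119 mm over their backs; the gripper's body (75 mm by 177 mm) begins 78 mm behind the grasp point.
Start: joints at [63.77, 15.808, 86.224, -0, 77.962, -6.933], TCP at [0.19, 0.543, 0.205] pointing down, gripper open.
Joint ranges: [-165.64, 165.64], [-43.16, 119.46], [12.63, 154.43], [-67.54, 247.53], [6.08, 155.33], [-154.97, 154.97]. Speed limits (degrees/s): [147.25, 147.25, 180, 180, 180, 180].

## Interface

Orientations are given as a 3x3 rotation matrix whose columns are the frame's x, y, z axes.
In Python, from rig import telemetry, get_image, bot, spotter gives the robot as it stands.
- The arm moves only by the shell command python3 -m pendant 'ROWS' [OPENING]. ROWS is JSON, a list of rows, each a list of 4 numbers: the shift along the tool's x, y, z in mm, then the turn about the tool's z in degrees. A call has exactly 5 rows; each row is the pose to reach, as a shift and turn from the pose commanded when the call began, along the tool's axes at that moment; what a row does not reach only later rows make up. A row lasts 1/10 s, in which the tool goes at most 50 mm and 8.59 degrees, less where a joint would pass 70% of its speed; a pose out of reach is approached as far as the arm can. A call with a gripper value outside its range is refused whole. OPENING is the finger opening in mm, from 0 to 94, set as the call begins (- or left out, the last holds). The fingers move at their own pace and stop on an object; the grip force is fixed at half the most. Time passes only in rows, so rows that repeat a pose let the fingers close, or fill a call up. It gives the time, the measured TCP pose, the force, the opening and the grip force at its end, in the units of the state.
- telemetry.sense(): the state, without advancing time (a new reading comes with each control period).
- get_image(name): name is "side" or "top"; returns a dict with "color" (400x640x3 uint8, red, green, blue), "intrinsics" (3x3 intrinsics, pixels), "k1" (the pictures are not rectified: a ray, as slopes to the right and down, at radius r is drawn at 1 + k1 r^2 times it, then the intrinsics apply), "position" and "rotation" of the camera in the world. Camera axes: x right, y down, z forward; pixel columns grow to the right and rows downward; lengths in m; the calibration is good to about 2 mm. A picture is of the moment at which its call begins. There is no depth.
- bot.finish_job(): hands the job in; it is judged then, once.
Trained networks look in the newest picture that a camera, given by its name, has taken for a name from the list of things; names that differ only in an ending like _2 or _b are one class to them, and where a whole thing is asked for, a point or a joint stands for the part that bears it (a point fixed in the world has none). Each returns a list of dicts, best first, with "confidence" (0 to 1); they miss things now and then, are a little off and sometimes report something else, mostly with a low value. They report only what shows in the picture. A call takes as long as a camera call. They do not tell look-alikes from the thing itself.
- spotter.silhouettes(camera, label): "pixels" (400x640 bool, what is visible of it) and "box" ([centre column, centre row, width, height] in pixels, round what is visible of it).
- spotter.tip_of(camera, label): "pixel" ([column, row] in pixels: a listed point, or the origin of a listed thing).
The state is a dict: "clock": time; "qpos": joint angles; "qd": joint speeds; "joint_torque": joint torques, N m; "eef_pos": TCP position; "ee_rot": TCP orientation; "wrist_force": force on the tool from outside, world axes, zero at the start; "torque": the same for the moment, N m; "grip_width": finger opening in m; "gripper_force": force on a finger pad.
Only numpy, scipy, OpenCV 4.12 (cv2) and the standard library are available. Lean on these libraries where they do the work, as an engineer would, in place of code of your own. Each camera call takes 0.05 s, during which the arm holds its last target. There are 200 camera calls.

## Task

A cracked unfired dish lies on the feed tray of the scrap box. With one fingertip press the flap's lever well down so that the spring-closed flap stands wide open, and while you hold it there push the dish along the tray with the other fingertip, under the flap and off the tray's end, so that it drops into the box; then let the lever come back up and the flap shut. Only push the dish, never lift it, do not let the flap strike it, and leave everything else on the bench where it is.

Things in the scene. Friction and masses are not known exactly. Their poses are not given: they have to be found in the camera images.
- scrapbox: the grey sheet-metal scrap box, fixed. Origin on the bench straight below the flap's hinge rod, midway across the mouth; x points into the box (the way to push), y to the left when looking into the mouth, z up. Box: x -22 to 190 mm, y -100 to 100 mm, 173 mm high, clear cover on top. Mouth 78 mm wide; the rod runs along y at x = 0, z = 160 mm; steel cheeks beside it at x -20 to 0, up to z 146 mm.
- flap (a joint): flap angle (rad): 0 shut, 1.5 at the stop. Flap (74 mm wide, 64 mm long, shut: lower edge 7 mm above the tray), rod and lever are one rigid piece turning about the rod. Pressing the lever down swings the flap inward and up; a spring shuts it (0.24 N m shut, 0.44 N m at 1 rad: 2 to 5 N at the lever's outer part). From about 0.9 rad the dish passes freely.
- lever_end (a point): outer end of the lever's flat top face, on its centre line. Steel strip 22 mm wide, 4 mm thick, reaching 150 mm from the rod, beside the tray on the box's -y side (centre at y = -60 mm), pointing out along -x. Shut, it rises 22 degrees outward (end at x -138, z 218 mm). Pressed to the tray's level 100 mm out from the rod it holds the flap at about 1 rad; at that level nearer the rod, wider.
- flap_edge (a point): middle of the flap's lower edge
- tray_end (a point): middle of the end edge, on the top, of the steel feed tray in front of the mouth (box x = -28 mm, z = 90 mm); past it a lip 18 mm long turns down 45 degrees and the dish falls into the box. The tray is flat and level, from box x = -150 to -28 mm, 76 mm wide between two fences 26 mm high that run on to the mouth (outer faces at y = -41 and 41 mm)
- cracked_dish: the round clay dish on the tray, 70 mm across the rim, 20 mm high, 42 mm foot, about 90 g, with a crack across it; origin at the centre of its underside
- dish_a: bystander: sound clay dish 96 mm across, 26 mm high, on the bench beside the tray; origin under its centre
- dish_b: bystander: another dish of the same size, on the bench on the lever's side
- dish_c: bystander: larger clay dish 120 mm across, 34 mm high, on the bench
- brush: bystander: brush lying on the bench
- scraper: bystander: 190 mm broad-bladed scraper lying on the box's clear cover
- slip_jar: bystander: white closed jar, 68 mm across, 85 mm high
- water_cup: bystander: white cup, 72 mm across, 80 mm high
Not all that is in view belongs to the job. What is shaped like the cracked_dish but green or turquoise is not meant.

How it is judged (in metres and radians):
On the way, in this order (a step that is already met when the one before it is completed fails the run):
1. a fingertip holds the flap open (over 0.7 rad) while the dish still lies on the tray in front of it (value of joint flap above 0.7 rad and contact force between the fingers and flap above 0.3 N and x of cracked_dish in the frame of scrapbox below -0.045 m and z of cracked_dish in the frame of scrapbox above 0.085 m), for 0.1 s.
2. the other fingertip pushes the dish along the tray, under the flap, while the flap is held open (value of joint flap above 0.7 rad and contact force between the fingers and flap above 0.3 N and contact force between the fingers and cracked_dish above 0.03 N and x of cracked_dish in the frame of scrapbox above -0.042 m).
3. the dish drops off the tray's end with the flap still held open (value of joint flap above 0.6 rad and contact force between the fingers and flap above 0.3 N and z of cracked_dish in the frame of scrapbox below 0.075 m and x of cracked_dish in the frame of scrapbox above -0.03 m).
At the end, for the whole second after the job is handed in: The cracked dish lies at rest inside the scrap box (its underside's centre within the box's walls and less than 70 mm above the bench) and the flap is shut (under 0.06 rad) (x of cracked_dish in the frame of scrapbox between -0.025 and 0.19 m and y of cracked_dish in the frame of scrapbox between -0.1 and 0.1 m and z of cracked_dish in the frame of scrapbox below 0.07 m and linear speed of cracked_dish below 0.03 m/s and value of joint flap below 0.06 rad); the robot touches nothing.
It fails at once if the dish is lifted (its underside's centre more than 12 mm above the tray's level) (z of cracked_dish in the frame of scrapbox above 0.102 m).
It fails at once if the flap strikes the dish (over 1 N) (contact force between flap and cracked_dish above 1 N).
It fails at once if something else on the bench or on the box is shifted by more than 25 mm (distance of any of dish_a, dish_b, dish_c, brush, scraper, slip_jar, water_cup from where it was at the start of the episode above 0.025 m).
It also fails if it takes over 42 s, if anything falls off the work surface, if the arm or the gripper's body presses on something with over 40 N, if the wrist force passes 120 N, or if a joint passes its speed limit or range.

## Working session

There is one attempt and no reset: what is moved stays moved. The work goes in short steps, Python scripts to look and compute and a shell command to move; the robot and the scene stay as the last step left them, time stands still between calls to the robot, and variables do not carry over. Pictures are saved under pics/ and viewed, at most 10 in all, crops included, and the job is handed in when it is done.

```bash
ls; mkdir -p pics; cat > h.py <<'E'
import numpy as np, cv2
from rig import telemetry, get_image, bot, spotter
def ray(im,px):
    K=np.array(im["intrinsics"],float); k1=float(im["k1"])
    d=((px[0]-K[0,2])/K[0,0],(px[1]-K[1,2])/K[1,1])
    u=np.array(d); 
    for _ in range(30): u=np.array(d)/(1+k1*(u@u))
    v=np.array(im["rotation"])@np.array([u[0],u[1],1.]); return np.array(im["position"],float),v/np.linalg.norm(v)
def atz(im,px,z):
    p,v=ray(im,px); return p+v*(z-p[2])/v[2]
def tri(a,pa,b,pb):
    p,u=ray(a,pa); q,w=ray(b,pb)
    s=np.linalg.lstsq(np.c_[u,-w],q-p,rcond=None)[0]
    A=p+s[0]*u;B=q+s[1]*w; return (A+B)/2,np.linalg.norm(A-B)
E
python3 - <<'E'
from h import *
np.set_printoptions(precision=3,suppress=True)
I={}
for c in("side","top"):
    I[c]=get_image(c); cv2.imwrite(f"pics/{c}0.png",I[c]["color"][:,:,::-1])
    print(c,I[c]["position"],np.array(I[c]["rotation"]).tolist(),I[c]["k1"])
for l in("lever_end","flap_edge","tray_end","cracked_dish","scrapbox","dish_a","dish_c","brush","slip_jar","water_cup"):
    t={c:spotter.tip_of(c,l) for c in I}
    for c in t: print(l,c,[(np.round(d["pixel"]).tolist(),round(float(d["confidence"]),2)) for d in t[c][:4]])
    if t["side"] and t["top"]: print("   tri",*tri(I["side"],t["side"][0]["pixel"],I["top"],t["top"][0]["pixel"]))
E
```

```text
pics
side [-0.254 -0.765  1.08 ] [[0.7373014353147174, -0.4277687011222459, 0.5228771670507755], [-0.6754856491955621, -0.47858759797031997, 0.5609572611169674], [0.010282568439258781, -0.766790616406582, -0.6418149416904424]] -0.10552330348820904
top [0.388 0.038 1.084] [[-0.016196181019345116, -0.9902432053761833, 0.1384054837305619], [-0.9998045808787904, 0.014469984140951585, -0.013469209804100601], [0.01133506833569493, -0.13859658641273545, -0.9902840514016988]] -0.06366035317895133
lever_end side [([332.0, 152.0], 0.6)]
lever_end top [([277.0, 138.0], 0.98), ([303.0, 204.0], 0.18)]
   tri [0.655 0.133 0.225] 0.00572564878700824
flap_edge side []
flap_edge top [([274.0, 136.0], 0.72), ([301.0, 195.0], 0.64)]
tray_end side [([317.0, 206.0], 0.66), ([371.0, 322.0], 0.51), ([281.0, 200.0], 0.19)]
tray_end top [([301.0, 191.0], 0.61)]
   tri [0.546 0.081 0.083] 0.007416087865926266
cracked_dish side [([341.0, 270.0], 0.86), ([328.0, 198.0], 0.45)]
cracked_dish top [([300.0, 180.0], 0.83), ([374.0, 223.0], 0.6), ([235.0, 218.0], 0.55)]
   tri [ 0.672  0.093 -0.339] 0.022873309266927
[... 288 characters left out ...]
], 0.86), ([347.0, 174.0], 0.7)]
   tri [ 0.384 -0.319 -0.002] 0.004079698419295328
dish_c side [([373.0, 324.0], 0.86), ([359.0, 235.0], 0.84), ([305.0, 191.0], 0.46)]
dish_c top [([437.0, 250.0], 0.93), ([247.0, 176.0], 0.86), ([347.0, 174.0], 0.7)]
   tri [ 0.384 -0.319 -0.002] 0.004079698419295328
brush side [([413.0, 290.0], 0.68)]
brush top [([431.0, 183.0], 0.64), ([303.0, 191.0], 0.22)]
   tri [ 0.581 -0.315 -0.02 ] 0.009412598304879442
slip_jar side [([201.0, 198.0], 0.6)]
slip_jar top [([175.0, 270.0], 0.69)]
   tri [0.326 0.458 0.006] 0.021049493726608453
water_cup side [([400.0, 256.0], 0.9)]
water_cup top [([395.0, 163.0], 0.77)]
   tri [ 0.646 -0.203 -0.006] 0.00437804866975554
```

View pics/top0.png

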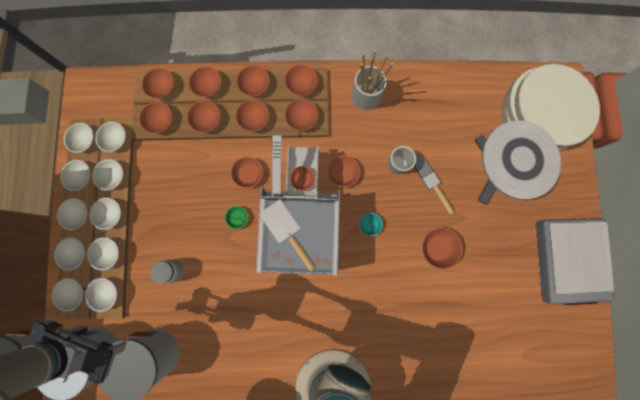

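View pics/side0.png

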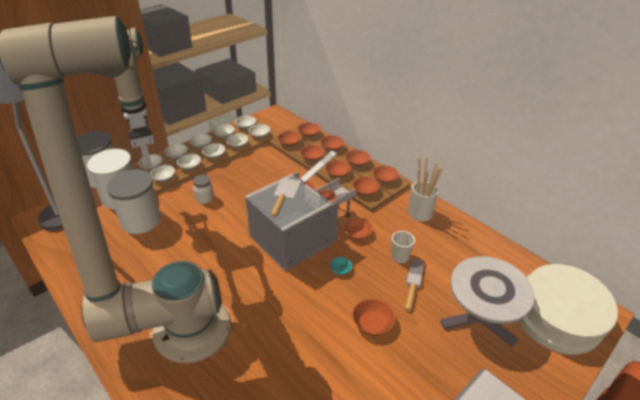

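The box's mouth faces away from the robot: the box is at about (300,235) top, with the lever at (277,165) and the tray and dish at (303,178). In the side view the tray is at about (325,195), with dishes beside it. I'll zoom in for the yaw and the dish.

```bash
python3 - <<'E'
import cv2,numpy as np
a=cv2.imread("pics/top0.png")[125:285,235:365]; b=cv2.imread("pics/side0.png")[140:270,235:385]
a=cv2.resize(a,None,fx=3.2,fy=3.2,interpolation=3)
cv2.imwrite("pics/z1.png",cv2.resize(a,(455,560)))
cv2.imwrite("pics/z2.png",cv2.resize(b,None,fx=4.5,fy=4.5,interpolation=3))
E
```

```text
(no output)
```

View pics/z1.png

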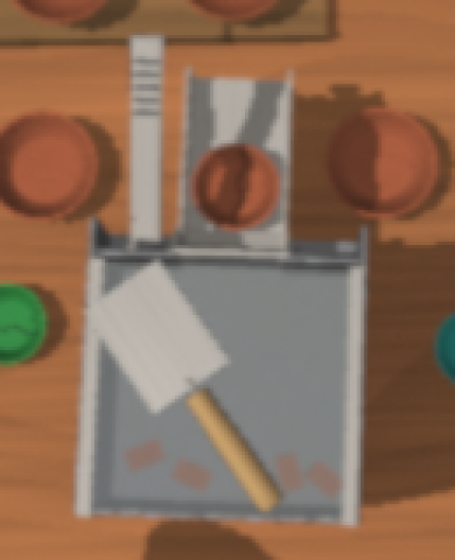

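View pics/z2.png

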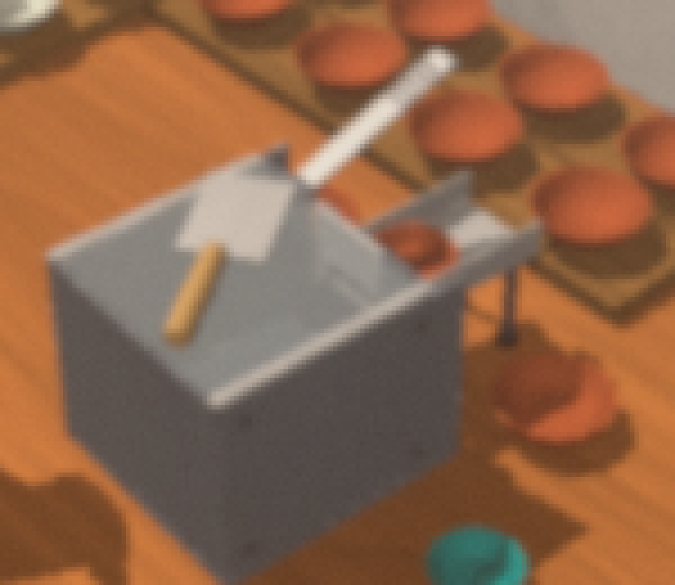

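Zoom (top, ×3.5): lever end (147,36), fence ends (187,70) and (291,72), box top corners (97,225), (365,228), (78,515), (358,522), dish centre about (237,186). The side zoom (×4.5) shows corners (50,258), (213,405), (280,150) and fence ends (540,228), (470,178). The scraper lies flat on the cover. Next I'll fit the box pose.

```bash
cat > fit.py <<'E'
from h import *
from scipy.optimize import least_squares
np.set_printoptions(precision=4,suppress=True)
I={c:get_image(c) for c in("side","top")}
T=lambda x,y:(235+x/3.5,125+y/3.5); S=lambda x,y:(235+x/4.5,140+y/4.5)
obs=[("top",T(147,36),(-138,-60,218)),("top",T(187,70),(-150,-40,116)),("top",T(291,72),(-150,40,116)),
("top",T(97,222),(-22,-100,173)),("top",T(365,228),(-22,100,173)),("top",T(78,515),(190,-100,173)),("top",T(358,522),(190,100,173)),
("side",S(50,258),(190,-100,173)),("side",S(213,405),(190,100,173)),("side",S(280,150),(-22,-100,173)),
("side",S(540,228),(-150,40,116)),("side",S(470,178),(-150,-40,116)),("side",S(445,55),(-138,-60,218))]
def W(p,q):
    c,s=np.cos(p[2]),np.sin(p[2]); return np.array([p[0]+c*q[0]-s*q[1],p[1]+s*q[0]+c*q[1],q[2]])
def res(p,full=True):
    r=[]
    for c,px,q in obs:
        w=W(p,np.array(q)/1e3); a,v=ray(I[c],px); d=w-a; r.append(d-v*(d@v))
    return np.array(r).ravel()*1e3
f=least_squares(res,[.518,.075,np.pi],loss="soft_l1",f_scale=3); p=f.x
print("pose",p[:2],np.degrees(p[2])); print(np.linalg.norm(res(p).reshape(-1,3),axis=1))
np.save("pose.npy",p)
R=np.array([[np.cos(p[2]),-np.sin(p[2])],[np.sin(p[2]),np.cos(p[2])]])
B=lambda w: np.r_[R.T@(w[:2]-p[:2]),w[2]]
for c in I:
    for d in spotter.silhouettes(c,"cracked_dish")[:4]: print(c,np.round(d["box"],1),round(float(d["confidence"]),2), "rim@110:",B(atz(I[c],d["box"][:2],.108)))
print("manual rim centre",B(atz(I["top"],T(237,186),.108)), "side",B(atz(I["side"],S(418,246),.108)), tri(I["top"],T(237,186),I["side"],S(418,246)))
s=telemetry.sense(); print(s["clock"],s["eef_pos"],s["ee_rot"],bot.grip_point_offset,s["grip_width"],s["wrist_force"])
E
python3 fit.py
```

```text
pose [0.5199 0.0784] 177.19755442675498
[6.0051 0.342  1.4742 6.0455 2.1681 3.2706 3.4062 2.5554 6.9613 9.4856
 2.0514 2.1913 2.754 ]
side [341.2 264.7  28.   20. ] 0.88 rim@110: [0.1061 0.2535 0.108 ]
side [326.8 195.6  17.4  14.9] 0.59 rim@110: [-0.0632 -0.0057  0.108 ]
side [318.6 169.1  33.7  37.2] 0.54 rim@110: [-0.1381 -0.1377  0.108 ]
top [371.8 224.2  24.   23.1] 0.89 rim@110: [0.0571 0.1908 0.108 ]
top [303.1 179.6  27.6  24.2] 0.85 rim@110: [-0.0574  0.0031  0.108 ]
top [235.8 217.6  24.8  22.9] 0.58 rim@110: [ 0.0518 -0.1724  0.108 ]
manual rim centre [-0.0613  0.0019  0.108 ] side [-0.0693 -0.0072  0.108 ] (array([0.5793, 0.0727, 0.1191]), np.float64(0.001102890405557299))
1.3 [0.19   0.5427 0.2055] [[-0.9438  0.3305  0.0001]
 [ 0.3305  0.9438  0.0001]
 [-0.      0.0001 -1.    ]] 0.0188 0.09374227862320211 [ 0.285  -0.1739 -0.9901]
```

```bash
python3 -m pendant '[[0,0,-35,0],[-40,-19,-35,0],[-80,-38,-35,0],[-120,-57,-35,0],[-160,-76,-35,0]]' 47.5
python3 -m pendant '[[-40,-19,0,0],[-80,-38,0,0],[-120,-57,0,0],[-160,-76,0,0],[-200,-95,0,0]]'
python3 -m pendant '[[-40,-19,0,0],[-80,-38,0,0],[-120,-57,0,0],[-160,-76,0,0],[-206,-97,0,0]]'
python3 -m pendant '[[0,0,0,-4],[0,0,0,-8],[0,0,0,-12],[0,0,0,-16.5],[0,0,0,-16.5]]'
cat > st.py <<'E'
from h import *
np.set_printoptions(precision=4,suppress=True)
p=np.load("pose.npy"); R=np.array([[np.cos(p[2]),-np.sin(p[2])],[np.sin(p[2]),np.cos(p[2])]])
s=telemetry.sense(); e=s["eef_pos"]; M=np.array(s["ee_rot"])
print("t",s["clock"],"box",R.T@(np.array(e[:2])-p[:2]),e[2],"xaxis in box",R.T@M[:2,0],"w",s["grip_width"],"F",s["wrist_force"])
E
cat > pic.py <<'E'
import sys; from h import *
n=sys.argv[1]; im=[get_image("top")["color"][100:250,230:380],get_image("side")["color"][90:240,250:400]]
cv2.imwrite(f"pics/{n}.png",cv2.resize(np.hstack(im),(800,400),interpolation=3)[:,:,::-1])
E
python3 st.py; python3 pic.py a
```

```text
clock: 1.8
eef_pos: [0.3168, 0.417, 0.2407]
ee_rot: [[-0.944, 0.33, 0.001], [0.33, 0.944, 0.001], [-0.0, 0.001, -1.0]]
wrist_force: [0.9, -0.1, -0.1]
grip_width: 0.0577
gripper_force: 0.0
clock: 2.3
eef_pos: [0.4744, 0.2609, 0.2407]
ee_rot: [[-0.944, 0.331, 0.0], [0.331, 0.944, 0.0], [-0.0, 0.001, -1.0]]
wrist_force: [0.4, 0.1, 0.5]
grip_width: 0.0476
gripper_force: 0.0
clock: 2.8
eef_pos: [0.636, 0.1021, 0.2407]
ee_rot: [[-0.944, 0.33, 0.0], [0.33, 0.944, 0.001], [0.0, 0.001, -1.0]]
wrist_force: [-0.1, 0.3, 0.2]
grip_width: 0.0477
gripper_force: 0.0
clock: 3.3
eef_pos: [0.6353, 0.103, 0.2403]
ee_rot: [[-0.999, 0.049, -0.0], [0.049, 0.999, 0.0], [0.0, 0.0, -1.0]]
wrist_force: [-0.4, 0.3, -0.4]
grip_width: 0.0475
gripper_force: 0.0
t 3.3 box [-0.114  -0.0303] 0.24034370646935482 xaxis in box [ 1.     -0.0003] w 0.04752420549250951 F [-0.3769  0.3145 -0.4244]
```

View pics/a.png

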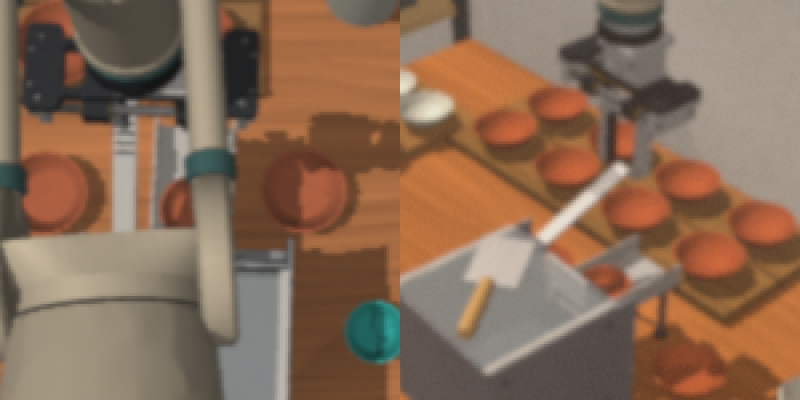

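The side view shows the left fingertip at about (612,158) and the right one at (640,175), just above the lever end at (625,168). I'll check this numerically.

```bash
python3 - <<'E'
from h import *
np.set_printoptions(precision=1,suppress=True)
p=np.load("pose.npy"); c,s=np.cos(p[2]),np.sin(p[2])
im=get_image("side"); 
def proj(b):
    w=np.array([p[0]+c*b[0]-s*b[1],p[1]+s*b[0]+c*b[1],b[2]]); v=np.array(im["rotation"]).T@(w-im["position"]); u=v[:2]/v[2]
    u=u*(1+im["k1"]*(u@u)); K=np.array(im["intrinsics"]); q=K[:2,:2]@u+K[:2,2]; return ((q-[250,90])*800/300+[400,0])
for n,b in dict(lf=(-.114,-.06,.24),df=(-.114,0,.24),lever=(-.138,-.06,.218),levermid=(-.07,-.06,.19),dish=(-.06,0,.11),rod=(0,-.06,.163),fend=(-.15,.04,.116)).items(): print(n,proj(b))
E
```

```text
lf [610.  160.1]
df [642.8 181.8]
lever [624.  168.1]
levermid [581.9 206.4]
dish [605.9 283.7]
rod [537.6 245.4]
fend [680.9 267.1]
```

```bash
python3 -m pendant '[[-3,0,10,0],[-3,0,22,0],[-3,0,34,0],[-3,0,46,0],[-3,0,58,0]]' | grep -E 'pos|wrist'
python3 -m pendant '[[0,0,12,0],[0,0,24,0],[0,0,36,0],[0,0,48,0],[0,0,60,0]]'| grep -E 'pos|wrist'
python3 -m pendant '[[0,0,8,0],[0,0,16,0],[0,0,22,0],[0,0,27,0],[0,0,27,0]]'| grep -E 'pos|wrist'
python3 st.py; python3 pic.py b
```

```text
eef_pos: [0.6387, 0.103, 0.1815]
wrist_force: [0.9, 0.4, 2.1]
eef_pos: [0.6372, 0.103, 0.1214]
wrist_force: [-1.3, 0.5, 4.8]
eef_pos: [0.6389, 0.103, 0.095]
wrist_force: [1.4, -0.4, 2.9]
t 4.95 box [-0.1176 -0.0304] 0.09498116665924236 xaxis in box [ 1.     -0.0001] w 0.04726429678259321 F [ 1.3671 -0.3547  2.8557]
```

View pics/b.png

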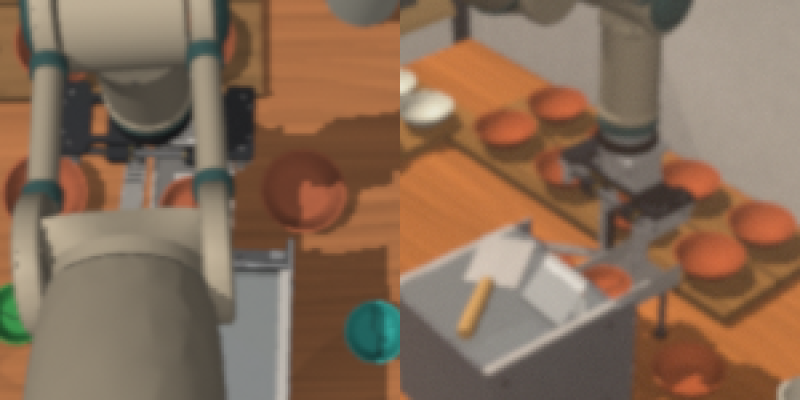

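The flap stands open, visible at side (555,290). The dish is undisturbed at (607,282) with the finger behind it. Now I'll push.

```bash
python3 -m pendant '[[5,0,0,0],[10,0,0,0],[15,0,0,0],[20,0,0,0],[25,0,0,0]]' | grep -E 'pos|wrist'
python3 -m pendant '[[5,0,0,0],[10,0,0,0],[15,0,0,0],[20,0,0,0],[25,0,0,0]]' | grep -E 'pos|wrist'
python3 st.py; python3 pic.py c
```

```text
eef_pos: [0.6142, 0.1043, 0.096]
wrist_force: [5.1, 1.0, 1.7]
eef_pos: [0.5907, 0.1055, 0.0964]
wrist_force: [7.4, -0.5, 0.5]
t 6.05 box [-0.0693 -0.0306] 0.09637857473350746 xaxis in box [ 1.     -0.0002] w 0.04791542247142797 F [ 7.4122 -0.498   0.4673]
```

View pics/c.png

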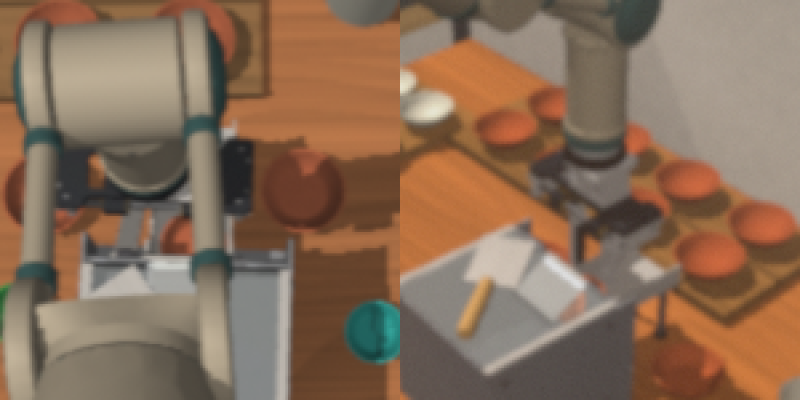

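The dish is moving under the flap, visible at side (595,290). I'll continue in smaller steps.

```bash
python3 -m pendant '[[4,0,0,0],[8,0,0,0],[12,0,0,0],[15,0,0,0],[15,0,0,0]]' | grep -E 'pos|wrist'
python3 st.py; python3 pic.py d
```

```text
eef_pos: [0.5755, 0.1061, 0.0963]
wrist_force: [7.7, -0.3, 1.7]
t 6.65 box [-0.0541 -0.0305] 0.09628528958750376 xaxis in box [ 1.     -0.0002] w 0.04723447856761882 F [ 7.6503 -0.27    1.7382]
```

View pics/d.png

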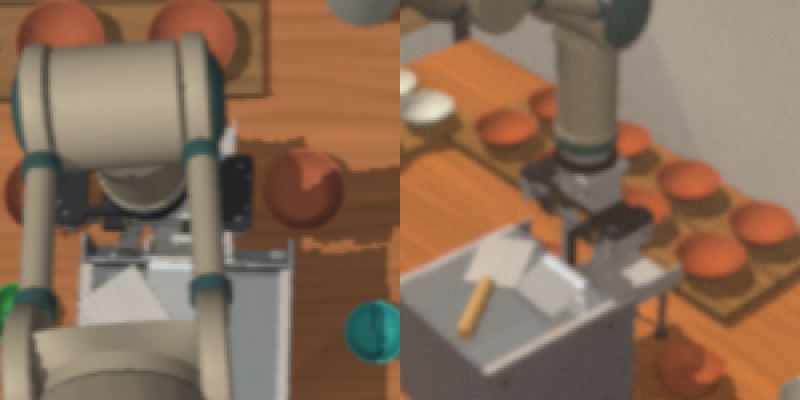

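The dish no longer shows on the tray or in the mouth, so it seems to have dropped. I'll push a little further to be sure, then raise slowly while backing out.

```bash
python3 -m pendant '[[3,0,0,0],[6,0,0,0],[8,0,0,0],[8,0,0,0],[8,0,0,0]]' | grep -E 'pos|wrist'
python3 -m pendant '[[-5,0,0,0],[-11,0,0,0],[-17,0,0,0],[-23,0,0,0],[-29,0,0,0]]' | grep -E 'pos|wrist'
python3 -m pendant '[[-6,0,0,0],[-12,0,0,0],[-18,0,0,0],[-24,0,0,0],[-30,0,0,0]]' | grep -E 'pos|wrist'
python3 st.py; python3 pic.py e
```

```text
eef_pos: [0.5685, 0.1065, 0.0963]
wrist_force: [8.2, -0.4, 0.6]
eef_pos: [0.5937, 0.1052, 0.0964]
wrist_force: [2.0, -1.0, 6.5]
eef_pos: [0.6221, 0.1038, 0.0957]
wrist_force: [0.1, 0.1, 4.6]
t 8.25 box [-0.1008 -0.0304] 0.09565040816409712 xaxis in box [1.     0.0005] w 0.04761121061428407 F [0.0529 0.0711 4.5752]
```

View pics/e.png

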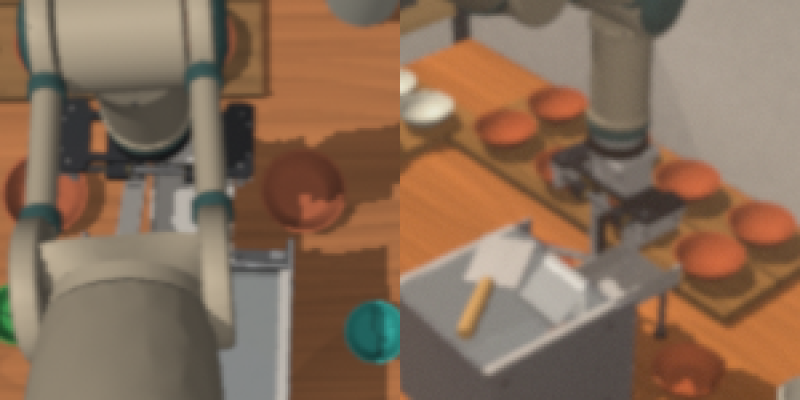

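The tray is empty and the flap is still held open. Now I'll let the lever up.

```bash
python3 -m pendant '[[0,0,-10,0],[0,0,-20,0],[0,0,-30,0],[0,0,-40,0],[0,0,-50,0]]' | grep -E 'pos|wrist'
python3 -m pendant '[[0,0,-10,0],[0,0,-20,0],[0,0,-30,0],[0,0,-40,0],[0,0,-50,0]]' | grep -E 'pos|wrist'
python3 -m pendant '[[0,0,-12,0],[0,0,-30,0],[0,0,-50,0],[0,0,-70,0],[0,0,-90,0]]' | grep -E 'pos|wrist'
python3 -m pendant '[[-30,0,0,0],[-60,0,0,0],[-90,0,0,0],[-110,0,0,0],[-110,0,0,0]]' | grep -E 'clock|pos|wrist'
python3 pic.py f
```

```text
eef_pos: [0.6241, 0.1038, 0.1468]
wrist_force: [2.8, 0.7, 2.4]
eef_pos: [0.6223, 0.1036, 0.1954]
wrist_force: [-1.6, -0.5, 1.3]
eef_pos: [0.6244, 0.1035, 0.2863]
wrist_force: [1.0, -0.9, -0.7]
clock: 10.35
eef_pos: [0.7363, 0.0977, 0.2835]
wrist_force: [0.1, 0.8, -0.3]
```

View pics/f.png

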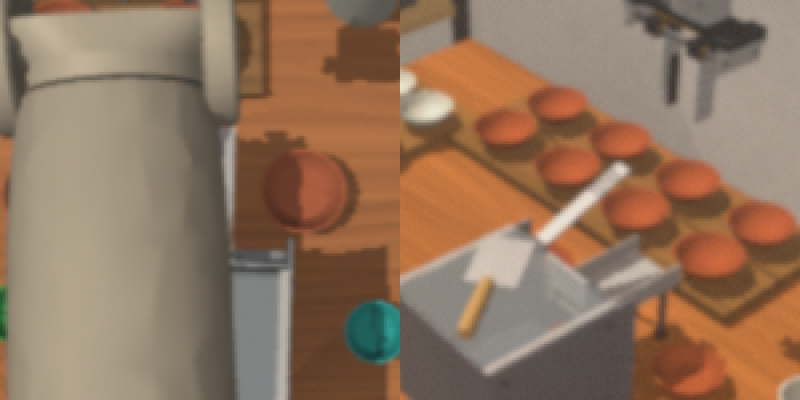

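The lever is back at (622,170), the flap is shut and the tray is empty. Something reddish shows inside the box near (557,325), and the scraper hasn't moved. Handing in.

```bash
python3 -c "
from rig import bot; print(bot.finish_job())"
```

```text
the job is handed in; nothing more can be done
None
```

I pushed the cracked dish under the held-open flap and off the tray's end, let the lever up with the flap shut, and handed the job in at about 10 s; the last picture shows the tray empty and the lever back up, and the bystanders in view looked unmoved, but the hand-in returned no verdict.

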